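Size the larger cheese wheel

TASK

Two sizing gauges on the bench each hold a wheel of cheese. On the gauge with the larger wheel, slide the carriage along its rails towards the wheel until the wheel sits snug between the sliding jaw and the fixed end jaw, then let go. Leave the carriage of the other gauge where it is.

Things in the scene. Friction and masses are not known exactly. Their poses are not given: they have to be found in the camera images.
- gauge_carriage (a joint): Slide (m) of the carriage on the gauge with the larger wheel. 0 = fully open; grows towards the fixed end jaw. Clear gap between the jaws = 235 mm minus the value: 0.125 with the 110 mm wheel snug. Starts at 0.01 to 0.08, about 3 N of friction (the pushed wheel adds a few N), stays where left. Gauge: fixed white base 160 x 340 x 15 mm, steel side rails 33 mm high, steel end jaw 85 mm high.
- gauge_handle (a point): Grip point of that carriage's handle, an upright black block 50 mm across the rails x 22 mm along them, from the saddle (50 mm above the bench) to 130 mm; the point is on its centre line 115 mm above the bench. z up, x across the rails, -y along them to wheel and fixed jaw (within 0.6 rad of world -y). The sliding jaw's flat face, 118 mm wide, top at 85 mm, lies 30 mm to -y.
- large_wheel: The larger wheel of cheese, a loose pale yellow disc, 110 mm diameter, 65 mm high, about 0.6 kg, flat on its gauge's base (underside 15 mm above the bench) between the rails, at first 8 to 30 mm short of the fixed jaw and clear of the sliding jaw. Origin: centre of its underside, z up.
- other_gauge_handle (a point): The same point on the handle of the other gauge, which is alike in every way but holds a smaller wheel (78 mm diameter, 45 mm high); leave it where it is. Which of the two gauges stands left or right changes.
Things that resemble listed ones, but are neither listed nor needed, are in the scene too. What is shaped like the large_wheel but turquoise is not meant.

How it is judged:
By the outcome, as a careful person would: the job done as asked, in the order asked, and still so for the second after the job is handed in, with the robot touching nothing.
It also fails if it takes over 32 s, if anything falls off the work surface, if the arm or the gripper's body presses on something with over 40 N, if the wrist force passes 120 N, or if a joint passes its speed limit or range.

ROBOT

A 6-joint arm with a two-finger parallel gripper is mounted at the origin on the work surface. World frame = base frame: x ahead of the robot, y to its left, z up, the work surface at z = 0. Lengths are in m, angles in degrees, forces in N, time in s.
With the tool pointing down it reaches from about 0.3 to 0.75 m from the base axis. Payload 8.5 kg.
Tool frame: the origin (TCP) lies midway between the tips of the shut fingers; the grasp point (between the pads) lies 19 mm behind it; z points along the fingers, y is the line along which they close (so a half turn about z gives the same grasp; the last joint's range is limited). The gripper opens to 85 mm and grips with 20 to 120 N. Pads are 22 mm wide; open, the fingers measure 114 mm over their backs; the gripper's body (76 mm by 85 mm) begins 54 mm behind the grasp point. The pads swing forward as they close: fully open they stand 13 mm farther back than shut.
Start: joints at [58.081, 21.807, 74.336, -0, 83.858, -12.336], TCP at [0.184, 0.518, 0.231] pointing down, gripper open.
Joint ranges: [-178.18, 178.18], [-50.72, 133.34], [12.68, 142.11], [-81.47, 261.47], [9.98, 163.14], [-165.26, 165.26]. Speed limits (degrees/s): [136.94, 136.94, 180, 180, 180, 180].

INTERFACE

Orientations are given as [roll, pitch, yaw] about the fixed x, y, z axes, in that order (R = Rz(yaw) Ry(pitch) Rx(roll)).
In Python, from rig import manip gives the robot as it stands. The module is installed in compiled form; this text tells all that it offers.
- The arm moves only by the tool drive_tool, never from a script. Its argument "moves" is a list of rows, each a list of 7 numbers: the turn, a rotation vector about the world's x, y, z in rad, then the shift along the world's x, y, z in mm, then the gripper's target within -1 to 1 (fully open at 1, half-way at 0, shut at -1). A call has 1 to 20 rows; each row is the pose to reach, as a shift and turn from the pose commanded when the call began; what a row does not reach only later rows make up. A row lasts 1/8 s, in which the tool goes at most 62.5 mm and 10.7 degrees, less where a joint would pass 70% of its speed; a pose out of reach is approached as far as the arm can. A call with a gripper value outside its range is refused whole. The fingers move at their own pace and stop on an object; "newtons" is the grip in N (left out, the last holds). Time passes only in rows, so rows that repeat a pose let the fingers close. It gives the time, the measured TCP pose, the force, the opening and the grip force at its end, in the units of the state.
- manip.observe(): the state, without advancing time (a new reading comes with each control period).
- manip.read_camera(name): name is "scene" or "side" or "wrist"; returns the picture (400x640x3 uint8, red, green, blue); there is no depth.
- manip.camera_model(name): a dict with "camera_matrix" (3x3 intrinsics, pixels), "world_to_cam" (4x4, takes a point from world to camera coordinates). Camera axes: x right, y up, looking along -z (the intrinsics and any distortion apply to the point x, -y, -z); pixel columns grow to the right and rows downward; lengths in m; the calibration is good to about 2 mm. A picture is of the moment at which its call begins: read the wrist's pose just before it. camera_model takes no time and is no camera call; for the wrist camera it gives the pose at the moment of the call.
- manip.job_done(): hands the job in; it is judged then, once.
The state is a dict: "time_s": time; "qpos": joint angles; "qvel": joint speeds; "tau": joint torques, N m; "eef_pos": TCP position; "orientation": TCP orientation; "contact_force": force on the tool from outside, world axes, zero at the start; "wrist_torque": the same for the moment, N m; "grip_width": opening from 0.0 (shut) to 1.0 (fully open); "gripper_force": force on a finger pad.
Only numpy, scipy, OpenCV 4.12 (cv2) and the standard library are available. Lean on these libraries where they do the work, as an engineer would, in place of code of your own. Each camera call takes 0.05 s, during which the arm holds its last target. There are 200 camera calls.

## Working session

There is one attempt and no reset: what is moved stays moved. The work goes in short steps, Python scripts to look and compute and a tool call to move; the robot and the scene stay as the last step left them, time stands still between calls to the robot, and variables do not carry over. Pictures are saved under pics/ and viewed, at most 10 in all, crops included, and the job is handed in when it is done.

Besides the shell and the picture viewer there is one more tool, called after ">>>" by a JSON object that holds its "op" and its "data", one argument or row to a line. drive_tool: Moves the arm, as the interface text tells. Its arguments: {"type":"object","properties":{"moves":{"type":"array","items":{"type":"array","items":{"type":"number"}}},"newtons":{"type":"number"}},"required":["moves"]}

```bash
mkdir -p pics; python3 - <<'E'
from rig import manip
import cv2,numpy as np
for n in("scene","side"):
    im=manip.read_camera(n); cv2.imwrite(f"pics/{n}0.png",im[:,:,::-1]); m=manip.camera_model(n)
    print(n,np.round(m["camera_matrix"],1).tolist(),np.round(m["world_to_cam"],3).tolist(),[k for k in m])
s=manip.observe();print(s)
E
```

```text
scene [[374.4, 0.0, 316.8], [0.0, 374.4, 200.7], [0.0, 0.0, 1.0]] [[-0.157, 0.988, -0.0, 0.144], [-0.662, -0.105, 0.742, 0.206], [0.733, 0.116, 0.67, -1.509], [0.0, 0.0, 0.0, 1.0]] ['camera_matrix', 'world_to_cam']
side [[374.8, 0.0, 321.4], [0.0, 374.8, 199.4], [0.0, 0.0, 1.0]] [[0.763, -0.647, -0.016, -0.388], [0.385, 0.434, 0.815, -0.239], [-0.52, -0.627, 0.58, -1.019], [0.0, 0.0, 0.0, 1.0]] ['camera_matrix', 'world_to_cam']
{'time_s': 0.1, 'qpos': array([ 5.80817061e+01,  2.18374953e+01,  7.43759958e+01, -6.92972873e-05,
        8.38583491e+01, -1.23354045e+01]), 'qvel': array([ 0.02581381, -0.12050655, -0.20937198, -0.00484555, -0.1181692 ,
       -0.07679187]), 'tau': array([ 3.51480878e-03, -4.49218190e+01, -2.31658298e+01, -1.67213375e-04,
        3.69993140e-03, -2.21245742e-06]), 'eef_pos': array([0.18421262, 0.51797814, 0.23079608]), 'orientation': array([-1.79929804e+02, -1.52802115e-02,  1.60417109e+02]), 'contact_force': array([-0.15304367,  0.44875426, -0.23743872]), 'wrist_torque': array([ 0.02009656,  0.01267845, -0.03014681]), 'gripper_force': 0.0, 'grip_width': 0.9986249308955477}
```

View pics/scene0.png

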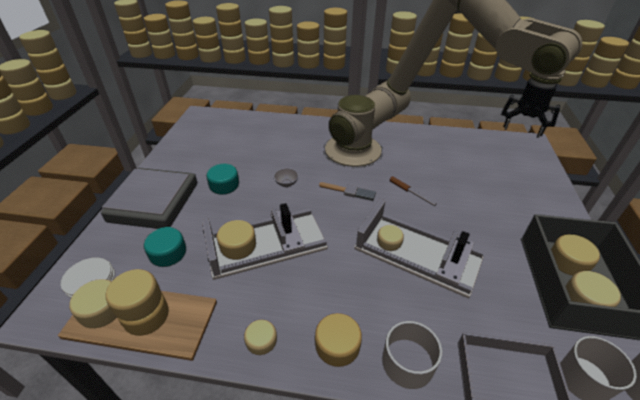

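View pics/side0.png

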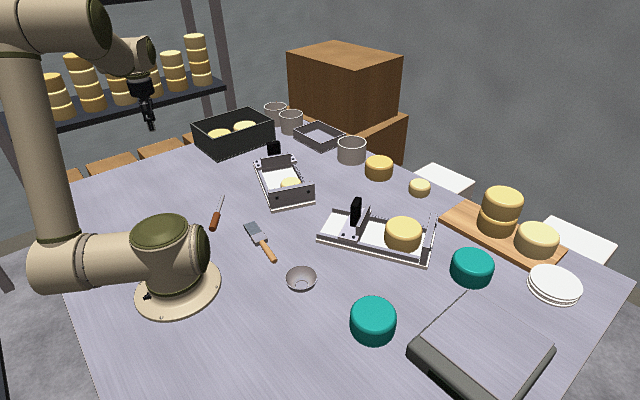

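Two candidates: gauge A with its wheel at scene (237,238) / side (404,233) and handle at scene (286,217), and gauge B with its wheel at scene (390,237) and handle at (460,248). A's wheel fits: it is clearly bigger and fills the width between the rails. I'll confirm in an enlarged crop.

```bash
cat > h.py <<'E'
from rig import manip
import cv2,numpy as np
def ray(m,u,v):
    K=np.array(m["camera_matrix"]);T=np.array(m["world_to_cam"]);R=T[:3,:3]
    d=np.linalg.inv(K)@[u,v,1]; d=R.T@(d*[1,-1,-1]); return -R.T@T[:3,3],d
def onz(m,u,v,z):
    c,d=ray(m,u,v); return c+d*(z-c[2])/d[2]
def tri(rs):
    A=np.zeros((3,3));b=np.zeros(3)
    for c,d in rs:
        d=d/np.linalg.norm(d);P=np.eye(3)-np.outer(d,d);A+=P;b+=P@c
    p=np.linalg.solve(A,b);return p,[np.linalg.norm(np.cross(p-c,d/np.linalg.norm(d))) for c,d in rs]
E
python3 - <<'E'
from h import *
ims={n:cv2.imread(f"pics/{n}0.png") for n in("scene","side")}
M={n:manip.camera_model(n) for n in ims}
roi={"scene":(270,195,35,60),"side":(340,190,35,50)}
rs=[]
for n,(x,y,w,h) in roi.items():
    k=(ims[n][y:y+h,x:x+w].max(2)<45).astype(np.uint8)
    nn,l,s,c=cv2.connectedComponentsWithStats(k);i=1+s[1:,4].argmax();print(n,s[i]+[x,y,0,0,0],c[i]+[x,y]);rs.append(ray(M[n],*(c[i]+[x,y])))
print(tri(rs))
for n,(x,y,w,h) in {"scene":(215,210,50,55),"side":(375,205,55,55)}.items():
    hsv=cv2.cvtColor(ims[n][y:y+h,x:x+w],cv2.COLOR_BGR2HSV);k=cv2.inRange(hsv,(15,70,60),(35,255,255))
    nn,l,s,c=cv2.connectedComponentsWithStats(k);i=1+s[1:,4].argmax();print(n,s[i]+[x,y,0,0,0],c[i]+[x,y]);rs.append(ray(M[n],*(c[i]+[x,y])))
print(tri(rs[2:]))
a=cv2.resize(ims["scene"][190:280,195:335],None,fx=5.5,fy=5.5,interpolation=2)[:300+195]
b=cv2.resize(ims["scene"][190:300,345:495],None,fx=2,fy=2)
cv2.imwrite("pics/c1.png",a)
E
```

```text
scene [280 204  11  29 223] [285.43946188 217.93721973]
side [350 197  12  30 255] [355.10588235 211.07843137]
(array([ 0.51302372, -0.15612818,  0.09115109]), [np.float64(0.0003715495181423476), np.float64(0.000371549518142323)])
scene [ 216  220   39   39 1167] [235.79348757 238.79091688]
side [ 384  216   39   37 1126] [402.6625222  233.65186501]
(array([ 0.57955727, -0.2905691 ,  0.05044519]), [np.float64(0.0003631809770789869), np.float64(0.0003631809770791255)])
```

View pics/c1.png

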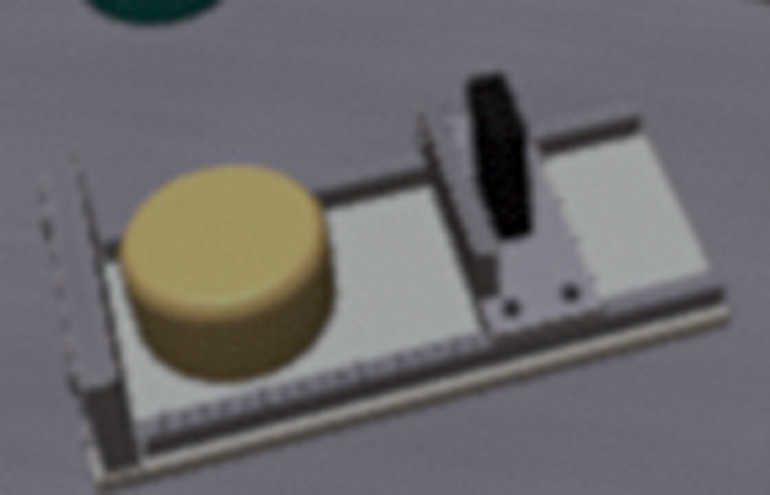

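The crop shows gauge A: the pale yellow wheel fills the rails, its top centre at about scene (236,232). The black handle is at (285,218), and the fixed jaw stands left at about (209,245). Next I'll get the rail direction from the front base edge.

```bash
python3 - <<'E'
from h import *
m=manip.camera_model("scene")
f=lambda u,v,z:onz(m,195+(u+.5)/5.5-.5,190+(v+.5)/5.5-.5,z)
a=f(100,488,0.004);b=f(728,318,0.004);d=a-b
print(a,b,np.linalg.norm(d),np.arctan2(d[0],-d[1]))
a=f(145,452,0.015);b=f(722,302,0.015);d=a-b; print(a,b,np.linalg.norm(d),np.arctan2(d[0],-d[1]))
# fixed jaw inner top edge ends
a=f(72,150,0.085);b=f(118,382,0.085);print("jaw top",a,b,np.arctan2((b-a)[1],(b-a)[0]))
h=np.array([.513,-.156]);w=np.array([.5796,-.2906]);d=w-h
print(np.linalg.norm(d),np.arctan2(d[0],-d[1]))
t=np.arctan2(d[0],-d[1]);ax=np.array([np.sin(t),-np.cos(t)])
for p in(a,b):print((p[:2]-h)@ax)
E
```

```text
[ 0.69171252 -0.32744638  0.004     ] [ 0.53098767 -0.03045784  0.004     ] 0.3376901979098428 0.49604795481583347
[ 0.67444542 -0.30802289  0.015     ] [ 0.52969137 -0.03411331  0.015     ] 0.30980670217167394 0.4861663469784833
jaw top [ 0.53872439 -0.38503811  0.085     ] [ 0.68590468 -0.30482485  0.085     ] 0.49899632066528526
0.15017563051307628 0.459478484853757
0.21669144175979474
0.21006921683941732
```

Rail heading is about 0.49 rad from -y towards +x, with about 73 mm of travel expected. I'll hover above the handle with the fingers closing along the rails.

>>> {"op": "drive_tool", "data": {
  "moves": [
    [0, 0, 0.06, 22, -45, 0, 1],
    [0, 0, 0.12, 44, -90, 0, 1],
    [0, 0, 0.18, 66, -135, 0, 1],
    [0, 0, 0.24, 88, -180, 0, 1],
    [0, 0, 0.3, 110, -225, 0, 1],
    [0, 0, 0.36, 132, -270, 0, 1],
    [0, 0, 0.42, 154, -315, 0, 1],
    [0, 0, 0.48, 176, -360, 0, 1],
    [0, 0, 0.54, 198, -405, 0, 1],
    [0, 0, 0.6, 220, -450, 0, 1],
    [0, 0, 0.66, 242, -495, 0, 1],
    [0, 0, 0.72, 264, -540, 0, 1],
    [0, 0, 0.78, 286, -585, 0, 1],
    [0, 0, 0.83, 308, -630, 0, 1],
    [0, 0, 0.83, 322, -660, 0, 1],
    [0, 0, 0.83, 329, -674, 0, 1],
    [0, 0, 0.83, 329, -674, 0, 1],
    [0, 0, 0.83, 329, -674, 0, 1]
  ]
}}

```text
time_s: 2.35
eef_pos: [0.513, -0.1547, 0.2314]
orientation: [180.0, -0.0, -152.0]
contact_force: [-0.9, -0.1, 0.1]
grip_width: 1.0
gripper_force: 0.0
```

```bash
python3 - <<'E'
from h import *
s=manip.observe();print(s["eef_pos"],s["orientation"],s["qpos"])
m=manip.camera_model("wrist")
im=manip.read_camera("wrist"); cv2.imwrite("pics/w1.png",im[:,:,::-1])
K=np.array(m["camera_matrix"]);T=np.array(m["world_to_cam"])
for p in([.513,-.156,.13],[.513,-.156,.05],[.58,-.29,.08]):
    c=T@[*p,1];q=K@(c[:3]*[1,-1,-1]);print(p,q[:2]/q[2])
np.save("mw.npy",[0]);np.savez("w1.npz",K=K,T=T)
E
```

```text
[ 0.51295063 -0.15465788  0.23141282] [ 1.79976252e+02 -4.79502148e-03 -1.51973484e+02] [-2.94515029e+01  2.03796153e+01  7.65664373e+01  8.78844001e-03
  8.30765493e+01 -1.47479079e+02]
[0.513, -0.156, 0.13] [314.69399603 202.11197186]
[0.513, -0.156, 0.05] [314.98933671 175.46778894]
[0.58, -0.29, 0.08] [142.63052527 179.6163906 ]
```

View pics/w1.png

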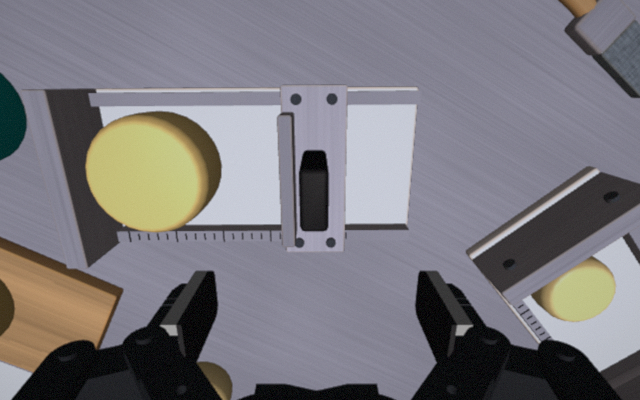

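The wrist view shows the handle top at about (314,202), exactly where predicted, and the rails run horizontally, so the yaw is right. Going down to grip.

>>> {"op": "drive_tool", "data": {
  "moves": [
    [0, 0, 0, 0, 0, -40, 1],
    [0, 0, 0, 0, 0, -75, 1],
    [0, 0, 0, 0, 0, -105, 1],
    [0, 0, 0, 0, 0, -125, 1],
    [0, 0, 0, 0, 0, -133, 1],
    [0, 0, 0, 0, 0, -133, 1],
    [0, 0, 0, 0, 0, -133, -1],
    [0, 0, 0, 0, 0, -133, -1],
    [0, 0, 0, 0, 0, -133, -1],
    [0, 0, 0, 0, 0, -133, -1],
    [0, 0, 0, 0, 0, -133, -1],
    [0, 0, 0, 0, 0, -133, -1],
    [0, 0, 0, 0, 0, -133, -1],
    [0, 0, 0, 0, 0, -133, -1]
  ],
  "newtons": 30
}}

```text
time_s: 4.15
eef_pos: [0.5135, -0.156, 0.0987]
orientation: [-180.0, 0.0, -152.0]
contact_force: [-0.5, -0.6, 6.2]
grip_width: 0.253
gripper_force: 31.5
```

>>> {"op": "drive_tool", "data": {
  "moves": [
    [0, 0, 0, 4, -7, 0, -1],
    [0, 0, 0, 8, -14, 0, -1],
    [0, 0, 0, 12, -22, 0, -1],
    [0, 0, 0, 16, -30, 0, -1],
    [0, 0, 0, 20, -38, 0, -1],
    [0, 0, 0, 24, -45, 0, -1],
    [0, 0, 0, 27, -51, 0, -1],
    [0, 0, 0, 29, -55, 0, -1],
    [0, 0, 0, 30, -57, 0, -1],
    [0, 0, 0, 31, -58, 0, -1],
    [0, 0, 0, 31, -58, 0, -1]
  ]
}}

```text
time_s: 5.52
eef_pos: [0.5443, -0.2131, 0.0987]
orientation: [179.9, 0.0, -152.0]
contact_force: [-1.8, 4.7, 6.6]
grip_width: 0.253
gripper_force: 31.7
```

>>> {"op": "drive_tool", "data": {
  "moves": [
    [0, 0, 0, 0.5, -0.9, 0, -1],
    [0, 0, 0, 0.9, -1.8, 0, -1],
    [0, 0, 0, 1.4, -2.6, 0, -1],
    [0, 0, 0, 1.9, -3.5, 0, -1],
    [0, 0, 0, 1.9, -3.5, 0, -1]
  ]
}}

```text
time_s: 6.15
eef_pos: [0.5461, -0.2165, 0.0987]
orientation: [179.9, 0.0, -152.0]
contact_force: [-2.4, 4.1, 6.9]
grip_width: 0.253
gripper_force: 31.8
```

>>> {"op": "drive_tool", "data": {
  "moves": [
    [0, 0, 0, 0.5, -0.9, 0, -1],
    [0, 0, 0, 0.9, -1.8, 0, -1],
    [0, 0, 0, 0.9, -1.8, 0, -1]
  ]
}}

```text
time_s: 6.52
eef_pos: [0.5471, -0.2182, 0.0987]
orientation: [179.9, 0.0, -152.0]
contact_force: [-2.4, 5.4, 7.2]
grip_width: 0.25
gripper_force: 31.7
```

>>> {"op": "drive_tool", "data": {
  "moves": [
    [0, 0, 0, 0.5, -0.9, 0, -1],
    [0, 0, 0, 0.5, -0.9, 0, -1]
  ]
}}

```text
time_s: 6.78
eef_pos: [0.5476, -0.2191, 0.0987]
orientation: [179.9, 0.0, -152.0]
contact_force: [-1.8, 4.9, 7.1]
grip_width: 0.254
gripper_force: 31.7
```

>>> {"op": "drive_tool", "data": {
  "moves": [
    [0, 0, 0, 0.5, -0.9, 0, -1],
    [0, 0, 0, 0.5, -0.9, 0, -1]
  ]
}}

```text
time_s: 7.02
eef_pos: [0.548, -0.2198, 0.0987]
orientation: [179.9, 0.0, -152.0]
contact_force: [-2.5, 5.8, 7.5]
grip_width: 0.251
gripper_force: 31.8
```

>>> {"op": "drive_tool", "data": {
  "moves": [
    [0, 0, 0, 0.5, -0.9, 0, -1],
    [0, 0, 0, 0.5, -0.9, 0, -1]
  ]
}}

```text
time_s: 7.28
eef_pos: [0.548, -0.22, 0.0987]
orientation: [179.8, -0.0, -152.0]
contact_force: [-4.5, 9.3, 10.5]
grip_width: 0.253
gripper_force: 32.2
```

>>> {"op": "drive_tool", "data": {
  "moves": [
    [0, 0, 0, 0.5, -0.9, 0, -1],
    [0, 0, 0, 0.5, -0.9, 0, -1]
  ]
}}

```text
time_s: 7.52
eef_pos: [0.5481, -0.2201, 0.0987]
orientation: [179.7, -0.0, -152.0]
contact_force: [-6.7, 13.4, 11.5]
grip_width: 0.251
gripper_force: 32.8
```

The carriage stopped at about 73 mm of travel, as predicted, and the force is rising (5 to 15 N): the wheel is snug. Releasing and rising.

>>> {"op": "drive_tool", "data": {
  "moves": [
    [0, 0, 0, 0, 0, 0, 1],
    [0, 0, 0, 0, 0, 0, 1],
    [0, 0, 0, 0, 0, 0, 1],
    [0, 0, 0, 0, 0, 0, 1],
    [0, 0, 0, 0, 0, 0, 1],
    [0, 0, 0, 0, 0, 0, 1],
    [0, 0, 0, 0, 0, 0, 1],
    [0, 0, 0, 0, 0, 20, 1],
    [0, 0, 0, 0, 0, 50, 1],
    [0, 0, 0, 0, 0, 90, 1],
    [0, 0, 0, 0, 0, 135, 1],
    [0, 0, 0, 0, 0, 135, 1]
  ]
}}

```text
time_s: 9.02
eef_pos: [0.5501, -0.2233, 0.2369]
orientation: [-179.6, 0.2, -152.0]
contact_force: [1.1, -0.2, -0.3]
grip_width: 0.999
gripper_force: 0.0
```

```bash
python3 - <<'E'
from h import *
cv2.imwrite("pics/w2.png",manip.read_camera("wrist")[:,:,::-1])
E
```

```text
(no output)
```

View pics/w2.png

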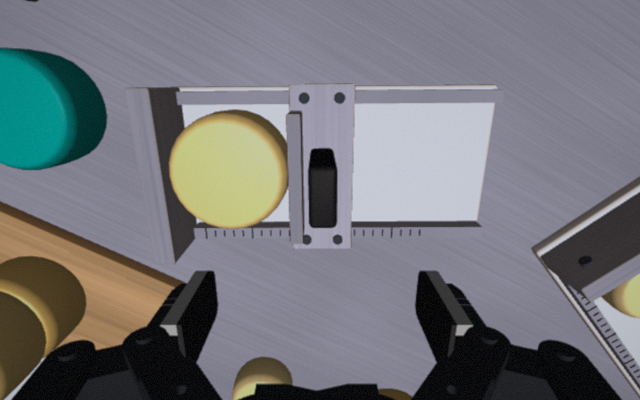

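The wheel, centred at about (229,170), touches the sliding jaw at (289,170) and the fixed jaw at its left edge (170,170). The gripper is clear of everything.

```bash
python3 -c "
from rig import manip
print(manip.job_done())"
```

```text
the job is handed in; nothing more can be done
None
```

The larger wheel is snug between the jaws of its gauge after about 73 mm of carriage travel, the handle is released, the other gauge was not touched, and the job was handed in at about 9 s; the hand-in returned no verdict.

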